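# Turn a culture dish over in a clamshell turnover frame

### The job

The covered petri dish in the turnover frame has to go into the incubator upside down. Close the frame's open cover down over the dish, then turn the whole closed frame over, keeping it shut and lowering it under control rather than letting it slam, so that it lies closed and flat on the opposite rests with the dish inverted inside. Let go, and leave the other things on the worktop where they are.

Things in the scene. Friction and masses are not known exactly. Their poses are not given: they have to be found in the camera images.
- flip_base: grey base of the turnover frame, fixed, 150x250x8 mm. Origin: centre of its underside. A hinge pin runs along its x axis 45 mm above the origin. Its y axis points to the side where the dish lies at the start (roughly the robot's left), z up. Rubber rests on both sides of the pin. Two like aluminium leaves, nest and cover, hinge on the pin like book covers.
- nest (a joint): swing of the nest, the leaf the dish lies in, about the pin, rad: 0 = flat on the base's +y side (start), pi/2 = upright, pi = flat on the rests on the -y side, upside down (stops at both ends). It carries the cover along. Friction 0.15 N m: it falls if let go well past upright. Nest, cover and dish together weigh about 0.45 kg.
- cover (a joint): angle of the cover relative to the nest, rad: 0 = closed flat on the nest (stop), pi = opened right out. Cover's angle from the base's +y side = nest + cover. Start 1.9 to 2.6: open, leaning to the -y side. Stiff hinge (friction 0.35 N m): it stays where put, and once closed stays shut while the nest is turned. No latch.
- nest_handle (a point): middle of the bar of the nest's steel handle loop: round, 10 mm thick, 52 mm clear between the loop's arms, 35 mm clear to the leaf's edge, parallel to the pin, 165 mm from it, at base x = -36 mm (the loop nearer the robot). Moves on a circle: base y = 165 cos(nest), height 45 + 165 sin(nest) mm. The bar can turn between fingers that hold it from above all the way.
- cover_handle (a point): middle of the bar of the cover's handle loop: same form and size, 165 mm from the pin, at base x = +36 mm (the loop farther from the robot). Same circle about the pin, with the angle nest + cover. With the frame closed, the two bars lie end to end.
- nest_pocket (a point): centre of the nest's square pocket (91 mm wide, 8.5 mm deep, open window in its floor), at the level where the leaves meet, 69.5 mm from the pin; moves with the nest. Each leaf is 140 mm along the pin and reaches from 16 to 123 mm from it, 12.5 mm thick.
- dish_center (a point): centre of the covered, transparent petri dish (90 mm across, 14 mm high, about 60 g; its lid does not come off) lying loose in the nest. Its z axis points up through the lid: up at the start, to point down at the end.
- spare_dish: second covered petri dish, 90 mm across, 14 mm high, lying on the worktop behind the frame (bystander; origin: centre of its underside)
- tape_roll: roll of masking tape, 100 mm across, 25 mm high, lying flat (bystander; origin: centre of its underside)
- dropper: white dropper bottle, 32 mm across, 86 mm high, standing (bystander; origin: centre of its underside)
- lab_timer: lab timer with three keys, 68x68x19 mm, lying flat (bystander; origin: centre of its underside)
- marker: black marker, 138 mm long, 14 mm thick, lying (bystander; origin: centre of its underside)
Mind the look-alikes: they are no part of the job. Leave any black look-alike of the part that bears dish_center alone.

How it is judged:
By the outcome, as a careful person would: the job done as asked, in the order asked, and still so for the second after the job is handed in, with the robot touching nothing.
It also fails if it takes over 58 s, if anything falls off the work surface, if the arm or the gripper's body presses on something with over 40 N, if the wrist force passes 120 N, or if a joint passes its speed limit or range.

### The arm

A 6-joint arm with a two-finger parallel gripper is mounted at the origin on a cart in front of the work surface, level with it; the furniture and walls round the work are solid. World frame = base frame: x ahead of the robot, y to its left, z up, the work surface at z = 0. Lengths are in m, angles in rad, forces in N, time in s.
With the tool pointing down it reaches from about 0.25 to 0.8 m from the base axis. Payload 3.9 kg.
Tool frame: the origin (TCP) lies on the centre line of the jaws, within the pads' length; the fingertips stand 19 mm ahead of it and the grasp point (between the pads) is the TCP; z points along the fingers, y is the line along which they close (so a half turn about z gives the same grasp; the last joint's range is limited). The gripper opens to 85 mm and grips with 20 to 120 N. Pads are 22 mm wide; open, the fingers measure 114 mm over their backs; the gripper's body (76 mm by 85 mm) begins 54 mm behind the grasp point. The pads swing forward as they close: fully open they stand 13 mm farther back than shut.
Start: joints at [1.329, 0.26, -0.138, 1.173, 0, 1.571], TCP at [0.126, 0.51, 0.215] pointing down, gripper open.
Joint ranges: [-2.78, 2.78], [-0.83, 1.72], [-1.28, 1.37], [-1.9, 2.12], [-1.57, 1.48], [-3.14, 3.14]. Speed limits (rad/s): [2.57, 2.57, 3.14, 3.14, 3.14, 3.14].

### API

Orientations are given as a unit quaternion [x, y, z, w].
In Python, from workcell import get_state, optics, job gives the robot as it stands. The module is installed in compiled form; this text tells all that it offers.
- The arm moves only by the tool jog_arm, never from a script. Its argument "moves" is a list of rows, each a list of 3 entries, a list of its own where there are three numbers: the turn, a rotation vector about the tool's x, y, z in degrees, then the shift along the tool's x, y, z in cm, then the opening, from -1 (shut) to 1 (fully open). In form: [[[rx, ry, rz], [tx, ty, tz], jaw], ...]. A call has 1 to 8 rows; each row is the pose to reach, as a shift and turn from the pose commanded when the call began, along the tool's axes at that moment; what a row does not reach only later rows make up. A row lasts 1/8 s, in which the tool goes at most 62.5 mm and 10.7 degrees, less where a joint would pass 70% of its speed; a pose out of reach is approached as far as the arm can. A call with a gripper value outside its range is refused whole. The fingers move at their own pace and stop on an object; the grip force is fixed at half the most. Time passes only in rows, so rows that repeat a pose let the fingers close. It gives the time, the measured TCP pose, the force, the opening and the grip force at its end, in the units of the state.
- get_state(): the state, without advancing time (a new reading comes with each control period).
- optics.get_image(name): name is "scene" or "side" or "wrist"; returns the picture (480x640x3 uint8, red, green, blue); there is no depth.
- optics.camera_params(name): a dict with "mtx" (3x3 intrinsics, pixels), "pose" (4x4, takes a point from camera to world coordinates). Camera axes: x right, y down, z forward; pixel columns grow to the right and rows downward; lengths in m; the calibration is good to about 2 mm. A picture is of the moment at which its call begins: read the wrist's pose just before it. camera_params takes no time and is no camera call; for the wrist camera it gives the pose at the moment of the call.
- job.finish_job(): hands the job in; it is judged then, once.
The state is a dict: "clock": time; "q": joint angles; "qvel": joint speeds; "joint_torque": joint torques, N m; "ee_pos": TCP position; "tcp_rot": TCP orientation; "ft_force": force on the tool from outside, world axes, zero at the start; "ft_torque": the same for the moment, N m; "width": opening from 0.0 (shut) to 1.0 (fully open); "grip_force": force on a finger pad.
Only numpy, scipy, OpenCV 4.12 (cv2) and the standard library are available. Lean on these libraries where they do the work, as an engineer would, in place of code of your own. Each camera call takes 0.05 s, during which the arm holds its last target. There are 200 camera calls.

## Working session

There is one attempt and no reset: what is moved stays moved. The work goes in short steps, Python scripts to look and compute and a tool call to move; the robot and the scene stay as the last step left them, time stands still between calls to the robot, and variables do not carry over. Pictures are saved under pics/ and viewed, at most 10 in all, crops included, and the job is handed in when it is done.

Besides the shell and the picture viewer there is one more tool, called as name([rows], argument=value, ...), one row to a line, values as JSON. jog_arm: Moves the arm, as the interface text tells. Its arguments: {"type":"object","properties":{"moves":{"type":"array"}},"required":["moves"]}

```bash
mkdir -p pics; python3 - <<'E'
from workcell import get_state, optics
import cv2,numpy as np
np.set_printoptions(precision=4,suppress=True)
for n in ("scene","side"):
    im=optics.get_image(n); cv2.imwrite(f"pics/{n}0.png",im[:,:,::-1]); p=optics.camera_params(n); print(n,np.array(p["mtx"]),np.array(p["pose"]))
s=get_state();print(s)
E
```

```text
scene [[556.3287   0.     325.3313]
 [  0.     556.3287 243.9973]
 [  0.       0.       1.    ]] [[-0.8688 -0.3357  0.3641  0.0107]
 [-0.4952  0.5952 -0.6328  1.0625]
 [-0.0043 -0.7301 -0.6833  1.0946]
 [ 0.      0.      0.      1.    ]]
side [[441.3903   0.     317.8923]
 [  0.     441.3903 237.4178]
 [  0.       0.       1.    ]] [[ 0.9403 -0.2049  0.2717  0.2837]
 [-0.34   -0.598   0.7258 -0.682 ]
 [ 0.0137 -0.7748 -0.632   0.7179]
 [ 0.      0.      0.      1.    ]]
{'clock': 0.1, 'q': array([ 1.329 ,  0.2606, -0.1393,  1.1727, -0.    ,  1.5708]), 'qvel': array([-0.0002, -0.0011,  0.0041, -0.0011,  0.001 ,  0.0012]), 'joint_torque': array([ -0.0007, -40.6509,  25.4527,   0.0101,  -0.    ,  -0.    ]), 'ee_pos': array([0.1256, 0.5091, 0.2137]), 'tcp_rot': array([ 0.1206,  0.9927, -0.0009, -0.0001]), 'ft_force': array([ 0.4451,  0.0777, -0.5584]), 'ft_torque': array([0.031 , 0.0037, 0.0771]), 'grip_force': 0.0, 'width': 0.9986020495989122}
```

View pics/scene0.png

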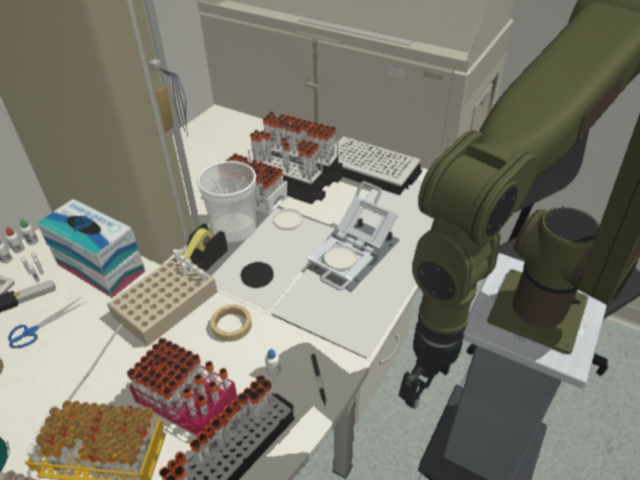

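View pics/side0.png

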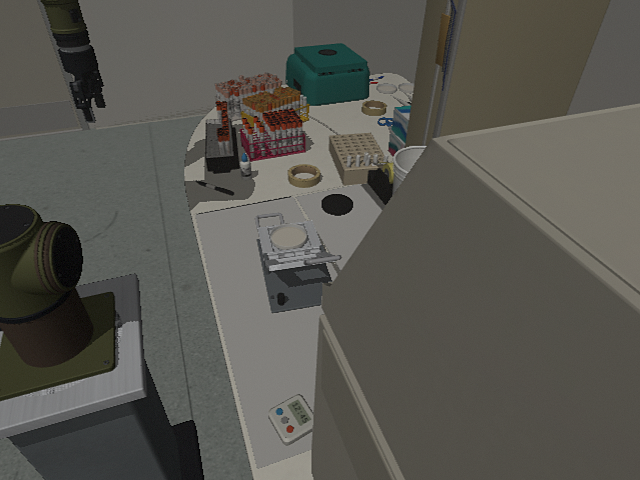

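The scene view shows the frame at about (350,245): cover leaning, handle at (368,190), dish at (340,258). The side view has it at about (290,260), with the cover seen edge-on at (325,260). I'll enlarge both views in one picture.

```bash
python3 - <<'E'
import cv2,numpy as np
a=cv2.imread("pics/scene0.png")[175:300,300:400]; b=cv2.imread("pics/side0.png")[200:325,250:350]
f=lambda i:cv2.resize(i,(400,500),interpolation=cv2.INTER_CUBIC)
cv2.imwrite("pics/c.png",np.hstack([f(a),f(b)]))
E
```

```text
(no output)
```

View pics/c.png

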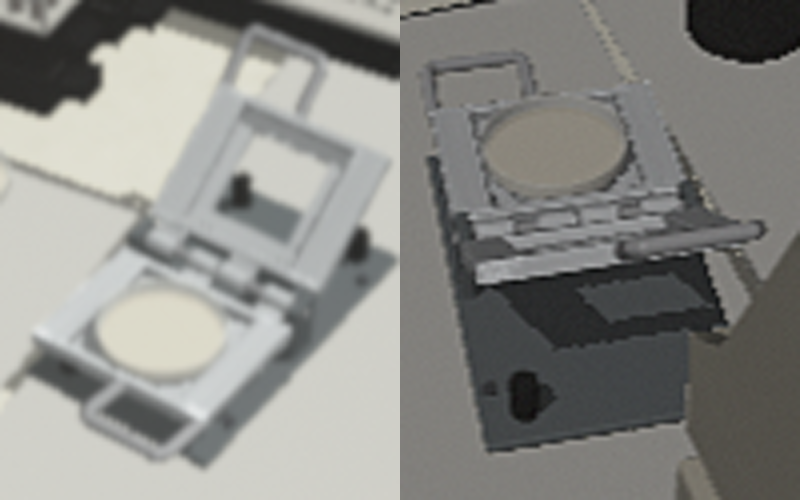

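The crop shows the nest bar middle at scene (331,283) and side (269,215). The cover bar middle is at scene (372.5,188) and side (323,259.5). The dish and the base corners are visible too, so I can triangulate.

```bash
cat > h.py <<'E'
import numpy as np
from workcell import optics
from scipy.spatial.transform import Rotation as R
np.set_printoptions(precision=4,suppress=True)
def ray(n,u,v,p=None):
    p=p or optics.camera_params(n); T=np.array(p["pose"]); d=T[:3,:3]@np.linalg.solve(np.array(p["mtx"]),[u,v,1]); return T[:3,3],d/np.linalg.norm(d)
def plane(n,u,v,z,p=None):
    o,d=ray(n,u,v,p); return o+d*(z-o[2])/d[2]
def tri(a,b):
    A=0;B=0;rs=[ray("scene",*a),ray("side",*b)]
    for o,d in rs:
        M=np.eye(3)-np.outer(d,d);A=A+M;B=B+M@o
    x=np.linalg.solve(A,B); return x,[np.linalg.norm(np.cross(x-o,d)) for o,d in rs]
E
python3 - <<'E'
from h import *
print("nest",tri((331.2,283),(269.2,215.2)))
print("nest z45",plane("scene",331.2,283,.045),plane("side",269.2,215.2,.045))
print("cover",tri((372.5,188),(323,259.5)))
print("dish",tri((340.5,258),(289,237)))
for e in [(322.5,276.2),(340,288.8)]: print("bar ends",plane("scene",*e,.045))
for e in [(256.2,216.3),(282,214.3)]: print("bar ends side",plane("side",*e,.045))
print("corners",plane("scene",351.2,291.7,.008),plane("scene",398.7,239.5,.008),plane("side",272,312.5,.008))
E
```

```text
nest (array([0.4839, 0.2123, 0.0475]), [np.float64(0.0007488269992097399), np.float64(0.0007488269992097627)])
nest z45 [0.4842 0.2105 0.045 ] [0.4854 0.2161 0.045 ]
cover (array([ 0.5179, -0.0863,  0.1405]), [np.float64(0.00022885793401330182), np.float64(0.0002288579340134056)])
dish (array([0.508 , 0.1168, 0.0434]), [np.float64(7.812386749888436e-05), np.float64(7.812386749892875e-05)])
bar ends [0.5156 0.2006 0.045 ]
bar ends [0.4549 0.217  0.045 ]
bar ends side [0.4528 0.2222 0.045 ]
bar ends side [0.5175 0.2093 0.045 ]
corners [0.4402 0.1817 0.008 ] [ 0.4149 -0.064   0.008 ] [ 0.4126 -0.0702  0.008 ]
```

jog_arm([
  [[0, 0, -7], [-5, -4.5, -4], -0.1],
  [[0, 0, -7], [-10, -9, -5], -0.1],
  [[0, 0, -7], [-15, -13.5, -5], -0.1],
  [[0, 0, -7], [-20, -18, -5], -0.1],
  [[0, 0, -7], [-25, -23, -5], -0.1],
  [[0, 0, -7], [-30, -27.5, -5], -0.1],
  [[0, 0, -7], [-34, -31.5, -5], -0.1],
  [[0, 0, -7], [-38, -35, -5], -0.1],
])

```text
clock: 1.1
ee_pos: [0.3963, 0.0995, 0.2644]
tcp_rot: [0.06, 0.998, 0.0, 0.0]
ft_force: [0.6, 1.3, -0.5]
width: 0.448
grip_force: 0.0
```

jog_arm([
  [[0, 0, 0], [-4, -5, 0], -0.1],
  [[0, 0, 0], [-8, -10, 0], -0.1],
  [[0, 0, 0], [-11, -13, 0], -0.1],
  [[0, 0, 0], [-12.6, -15.2, 0], -0.1],
  [[0, 0, 0], [-12.6, -15.2, 0], -0.1],
  [[0, 0, 0], [-12.6, -15.2, 0], -0.1],
])

```text
clock: 1.85
ee_pos: [0.502, -0.0641, 0.2641]
tcp_rot: [0.06, 0.998, 0.0, -0.001]
ft_force: [0.2, 0.3, 0.4]
width: 0.449
grip_force: 0.0
```

```bash
python3 - <<'E'
from h import *
from workcell import get_state
import cv2
s=get_state();print(s["ee_pos"],s["tcp_rot"],s["width"])
p=optics.camera_params("wrist");im=optics.get_image("wrist")
print(p); cv2.imwrite("pics/w1.png",im[:,:,::-1])
E
```

```text
[ 0.502  -0.0641  0.2641] [ 0.0597  0.9982  0.0003 -0.0007] 0.44896540743917723
{'mtx': array([[359.9997,   0.    , 320.536 ],
       [  0.    , 359.9997, 237.8144],
       [  0.    ,   0.    ,   1.    ]]), 'pose': array([[ 0.12  ,  0.9478,  0.2953,  0.4269],
       [ 0.9928, -0.1148, -0.035 , -0.055 ],
       [ 0.0008,  0.2973, -0.9548,  0.4234],
       [ 0.    ,  0.    ,  0.    ,  1.    ]])}
```

View pics/w1.png

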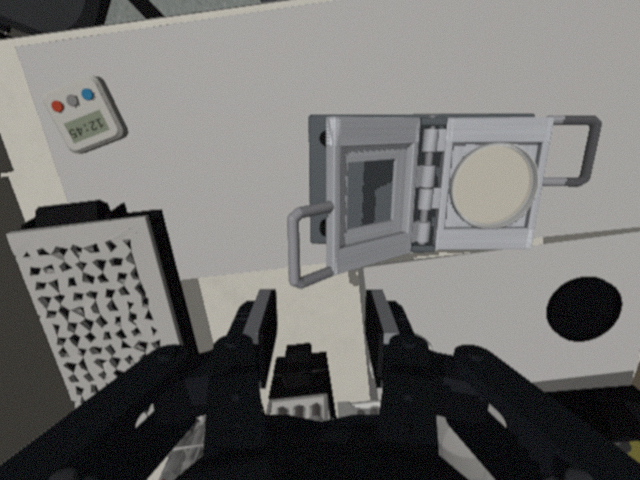

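The wrist view has the cover bar middle at (294,247), the nest bar middle at (592,150) and the dish at (492,185).

```bash
python3 - <<'E'
from h import *
N=plane("wrist",593,150,.047);N0=plane("wrist",597,120,.047);N1=plane("wrist",589,181,.047);D=plane("wrist",492,185,.052)
print("nest",N,"dir",np.degrees(np.arctan2(*(N1-N0)[1::-1])),"dish",D)
for z in (.13,.14,.15,.16): print(z,plane("wrist",294,247,z))
a=np.radians(-7);xb=np.array([np.cos(a),np.sin(a),0]);yb=np.array([-xb[1],xb[0],0])
O=(N+.036*xb-.165*yb+D-.0695*yb)/2;O[2]=.045;print("O",O,N+.036*xb-.165*yb,D-.0695*yb)
o,d=ray("wrist",294,247)
from scipy.optimize import brentq
f=lambda t:np.hypot((o+t*d-O)@yb,(o+t*d-O)[2])-.165
for lo,hi in((.15,.3),(.3,.5)):
  try:
    t=brentq(f,lo,hi);P=o+t*d;print(P,(P-O)@xb,(P-O)@yb,np.arctan2(P[2]-.045,(P-O)@yb))
  except Exception as e:print(e)
E
```

```text
nest [0.4836 0.2183 0.047 ] dir -1.6690985170762622 dish [0.5063 0.1146 0.052 ]
0.13 [ 0.5233 -0.0891  0.13  ]
0.14 [ 0.52  -0.088  0.14 ]
0.15 [ 0.5167 -0.0868  0.15  ]
0.16 [ 0.5134 -0.0856  0.16  ]
O [0.4985 0.0479 0.045 ] [0.4992 0.0501 0.047 ] [0.4979 0.0456 0.052 ]
[ 0.5186 -0.0875  0.1442] 0.0364028697091532 -0.13186823518779656 2.496761765580575
[ 0.5768 -0.1082 -0.033 ] 0.0967054501795147 -0.14538609430083121 -2.6490383163759343
```

jog_arm([
  [[0, 0, 0], [-1.9, -2.1, 2], -0.25],
  [[0, 0, 0], [-1.9, -2.1, 5], -0.25],
  [[0, 0, 0], [-1.9, -2.1, 9], -0.25],
  [[0, 0, 0], [-1.9, -2.1, 12], -0.25],
  [[0, 0, 0], [-1.9, -2.1, 12], -0.25],
  [[0, 0, 0], [-1.9, -2.1, 12], -0.25],
])

```text
clock: 2.65
ee_pos: [0.5197, -0.0871, 0.1458]
tcp_rot: [0.059, 0.998, -0.0, 0.001]
ft_force: [-0.1, 1.1, 0.4]
width: 0.376
grip_force: 0.0
```

```bash
python3 - <<'E'
from h import *
from workcell import get_state
import cv2
s=get_state();print(s["ee_pos"],s["tcp_rot"],s["width"],s["ft_force"])
im=optics.get_image("wrist")
b=optics.get_image("scene")[150:310,280:440]
cv2.imwrite("pics/w2.png",np.hstack([im[90:450,140:560],cv2.resize(b,(360,360))])[:,:,::-1])
E
```

```text
[ 0.5197 -0.0871  0.1458] [ 0.0593  0.9982 -0.0001  0.0008] 0.3762023647708304 [-0.1146  1.0563  0.4255]
```

View pics/w2.png

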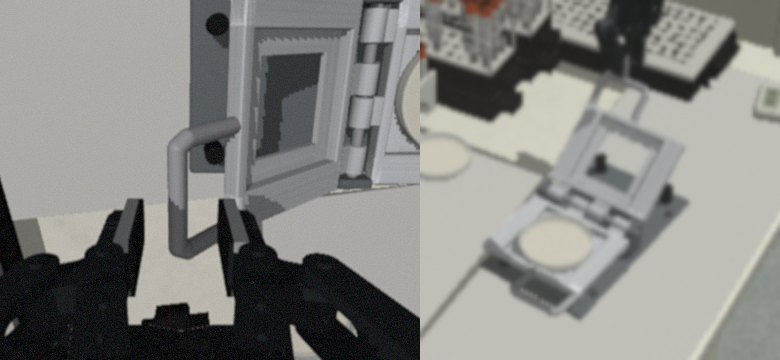

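The bar lies between the fingers. The TCP projects to crop (180,199), and the bar runs from v 140 to 245, so I'll close on it.

jog_arm([
  [[0, 0, 0], [0, 0, 0], -1],
  [[0, 0, 0], [0, 0, 0], -1],
  [[0, 0, 0], [0, 0, 0], -1],
  [[0, 0, 0], [0, 0, 0], -1],
])

```text
clock: 3.25
ee_pos: [0.5191, -0.0877, 0.1445]
tcp_rot: [0.06, 0.998, -0.0, 0.0]
ft_force: [0.1, -0.9, -1.1]
width: 0.001
grip_force: 0.0
```

```bash
cat > arc.py <<'E'
import sys
from h import *
from workcell import get_state
# arc.py hand-angle-now angle-end steps: shifts (cm) in tool axes (y=base y, z=down)
def arc(a0,a1,n,r=16.5):
    for a in np.linspace(a0,a1,n+1)[1:]: print(round(a,3),round(r*(np.cos(a)-np.cos(a0)),2),round(-r*(np.sin(a)-np.sin(a0)),2))
s=get_state();p=s["ee_pos"];yb=np.array([.122,.9925,0]);xb=np.array([.9925,-.122,0]);d=p-[.4985,.0475,.045]
print("base",d@xb,d@yb,d[2],"r",np.hypot(d@yb,d[2]),"ang",np.arctan2(d[2],d@yb),s["width"],s["grip_force"],s["ft_force"],R.from_quat(s["tcp_rot"]).as_matrix()[:,1:])
if len(sys.argv)>3: arc(float(sys.argv[1]),float(sys.argv[2]),int(sys.argv[3]))
E
python3 arc.py 2.49 0 24
```

```text
base 0.036980594320149864 -0.13171430291283656 0.09954364666671699 r 0.16509874373696082 ang 2.494418973249507 0.0008950024654809618 0.0 [ 0.0536 -0.9276 -1.1196] [[ 0.1195  0.0001]
 [ 0.9928 -0.    ]
 [ 0.     -1.    ]]
2.386 1.11 -1.3
2.282 2.34 -2.49
2.179 3.69 -3.54
2.075 5.15 -4.44
1.971 6.69 -5.19
1.868 8.3 -5.77
1.764 9.96 -6.19
1.66 11.65 -6.43
1.556 13.36 -6.49
1.453 15.07 -6.38
1.349 16.75 -6.09
1.245 18.4 -5.63
1.141 19.99 -4.99
1.038 21.51 -4.2
0.934 22.93 -3.26
0.83 24.25 -2.17
0.726 25.46 -0.95
0.622 26.52 0.39
0.519 27.45 1.83
0.415 28.22 3.35
0.311 28.83 4.95
0.208 29.27 6.61
0.104 29.53 8.3
0.0 29.62 10.01
```

The jaws shut without the bar, so I need another look.

```bash
python3 - <<'E'
from h import *
import cv2
im=optics.get_image("wrist")
b=optics.get_image("scene")[150:270,320:420]
c=optics.get_image("side")[200:300,270:370]
f=lambda i:cv2.resize(i,(360,360),interpolation=cv2.INTER_CUBIC)
cv2.imwrite("pics/w3.png",np.hstack([cv2.resize(im[150:450,220:420],(240,360)),f(b)[:,:280],f(c)[:,:280]])[:,:,::-1])
E
```

```text
(no output)
```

View pics/w3.png

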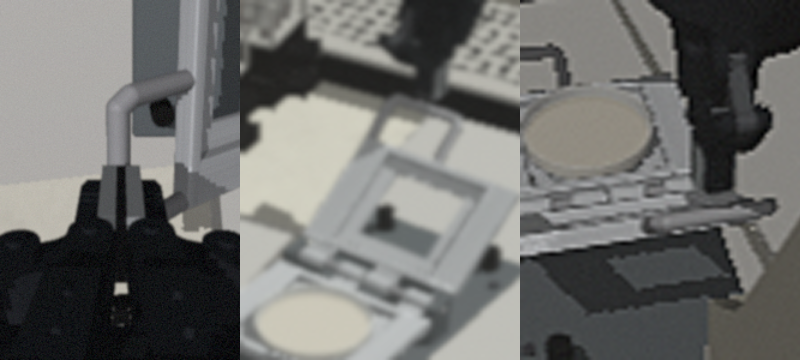

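The fingers are shut, with the bar apparently just below the tips. I'll project the TCP and fingertip into all the views to compare.

```bash
python3 - <<'E'
from h import *
from workcell import get_state
t=get_state()["ee_pos"];print(t)
for n in("scene","side","wrist"):
    p=optics.camera_params(n);T=np.linalg.inv(p["pose"])
    for nm,dz in(("tcp",0),("tip",-.019)):
        c=T[:3,:3]@(t+[0,0,dz])+T[:3,3];print(n,nm,(p["mtx"]@c/c[2])[:2])
print(tri((372.8,176.4),(325,255)))
E
```

```text
[ 0.5191 -0.0877  0.1444]
scene tcp [372.3414 186.4482]
scene tip [371.9827 191.8216]
side tcp [323.7822 258.3998]
side tip [323.5685 265.5816]
wrist tcp [320.3049 289.0041]
wrist tip [320.3155 273.5874]
(array([ 0.5207, -0.1003,  0.1669]), [np.float64(0.004953125555720551), np.float64(0.0049531255557206675)])
```

The visible tips sit about 2 cm above the stated position, so the bar is below them. I'll reopen slightly, lower about 2.5 cm and close again.

jog_arm([
  [[0, 0, 0], [0, 0, 0], -0.35],
  [[0, 0, 0], [0, 0, 0], -0.35],
  [[0, 0, 0], [0, 0, 0.8], -0.35],
  [[0, 0, 0], [0, 0, 1.6], -0.35],
  [[0, 0, 0], [0, 0, 2.4], -0.35],
  [[0, 0, 0], [0, 0, 2.4], -0.35],
  [[0, 0, 0], [0, 0, 2.4], -0.35],
])

```text
clock: 4.28
ee_pos: [0.5191, -0.0877, 0.1205]
tcp_rot: [0.06, 0.998, 0.0, -0.0]
ft_force: [0.2, 0.6, 0.9]
width: 0.325
grip_force: 0.0
```

jog_arm([
  [[0, 0, 0], [0, 0, 0], -1],
  [[0, 0, 0], [0, 0, 0], -1],
  [[0, 0, 0], [0, 0, 0], -1],
  [[0, 0, 0], [0, 0, 0], -1],
])

```text
clock: 4.78
ee_pos: [0.5194, -0.0886, 0.121]
tcp_rot: [0.06, 0.998, -0.001, 0.0]
ft_force: [-1.2, -4.6, 3.2]
width: 0.08
grip_force: 58.9
```

Gripped, but the opening reads only about 7 mm on a 10 mm bar, so it is probably at the pad tips. I'll go 1 cm deeper and re-grip.

jog_arm([
  [[0, 0, 0], [0, 0, 0], -0.5],
  [[0, 0, 0], [0, 0, 0], -0.5],
  [[0, 0, 0], [0, 0, 1], -0.5],
  [[0, 0, 0], [0, 0, 1], -0.5],
  [[0, 0, 0], [0, 0, 1], -1],
  [[0, 0, 0], [0, 0, 1], -1],
  [[0, 0, 0], [0, 0, 1], -1],
  [[0, 0, 0], [0, 0, 1], -1],
])

```text
clock: 5.78
ee_pos: [0.5185, -0.0882, 0.1104]
tcp_rot: [0.06, 0.998, -0.001, -0.0]
ft_force: [-2.3, -4.4, -0.2]
width: 0.092
grip_force: 58.5
```

```bash
python3 - <<'E'
from h import *
import cv2
im=optics.get_image("wrist")
c=optics.get_image("side")[200:300,270:370]
f=lambda i:cv2.resize(i,(400,400),interpolation=cv2.INTER_CUBIC)
cv2.imwrite("pics/w4.png",np.hstack([f(im[150:450,170:470]),f(c)])[:,:,::-1])
E
python3 arc.py
```

```text
base 0.03643160043370441 -0.13215438330218035 0.0654247694901577 r 0.1474624748497728 ang 2.681902292996613 0.08811657801666525 58.54771435260773 [-1.6248 -5.5547 -0.1065] [[ 0.1196 -0.001 ]
 [ 0.9928 -0.0009]
 [-0.001  -1.    ]]
```

View pics/w4.png

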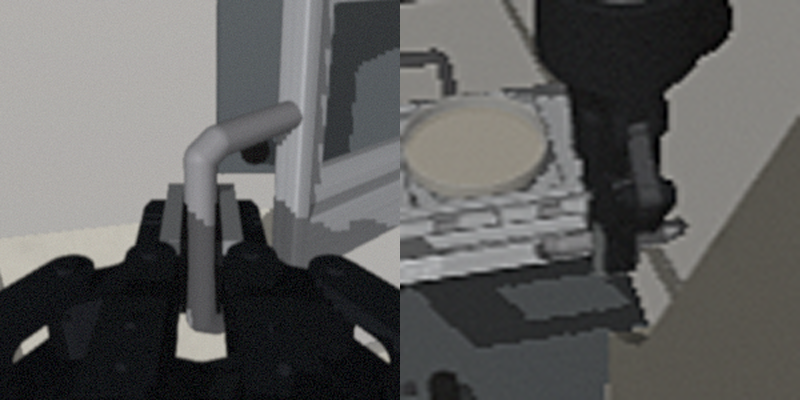

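The bar is now held well inside the pads, with the tips below it. In effect the grasp point is about 3.4 cm above the reported TCP. Next I swing the cover along the arc.

jog_arm([
  [[0, 0, 0], [0, 1.1, -1.3], -1],
  [[0, 0, 0], [0, 2.35, -2.5], -1],
  [[0, 0, 0], [0, 3.7, -3.55], -1],
  [[0, 0, 0], [0, 5.15, -4.45], -1],
  [[0, 0, 0], [0, 6.7, -5.2], -1],
  [[0, 0, 0], [0, 8.3, -5.75], -1],
  [[0, 0, 0], [0, 9.95, -6.2], -1],
  [[0, 0, 0], [0, 11.65, -6.45], -1],
])

```text
clock: 6.88
ee_pos: [0.5323, 0.0278, 0.1774]
tcp_rot: [0.06, 0.998, -0.001, 0.0]
ft_force: [-6.0, -3.8, 9.6]
width: 0.089
grip_force: 61.4
```

```bash
python3 arc.py 1.66 0 16
```

```text
base 0.035981775721156004 -0.015428571553438568 0.13238601545248802 r 0.13328202394759006 ang 1.686815261436466 0.08875240741674399 61.41255855560303 [-6.0306 -3.8071  9.6263] [[ 0.1198  0.0007]
 [ 0.9928 -0.0011]
 [-0.001  -1.    ]]
1.556 1.71 -0.06
1.452 3.42 0.05
1.349 5.1 0.34
1.245 6.75 0.8
1.141 8.34 1.43
1.038 9.86 2.23
0.934 11.28 3.17
0.83 12.61 4.26
0.726 13.81 5.48
0.622 14.87 6.81
0.519 15.8 8.25
0.415 16.57 9.78
0.311 17.18 11.38
0.208 17.62 13.04
0.104 17.88 14.73
0.0 17.97 16.43
```

jog_arm([
  [[0, 0, 0], [0, 1.7, -0.05], -1],
  [[0, 0, 0], [0, 3.4, 0.05], -1],
  [[0, 0, 0], [0, 5.1, 0.35], -1],
  [[0, 0, 0], [0, 6.75, 0.8], -1],
  [[0, 0, 0], [0, 8.35, 1.45], -1],
  [[0, 0, 0], [0, 9.85, 2.25], -1],
  [[0, 0, 0], [0, 11.3, 3.2], -1],
  [[0, 0, 0], [0, 12.6, 4.25], -1],
])

```text
clock: 7.88
ee_pos: [0.5466, 0.1541, 0.1321]
tcp_rot: [0.059, 0.998, 0.0, -0.001]
ft_force: [-3.6, -2.7, 0.7]
width: 0.091
grip_force: 66.3
```

```bash
python3 arc.py 0.83 0 12
```

```text
base 0.03473829690044171 0.11165984901656957 0.08705680099204087 r 0.14158675249249458 ang 0.6622153316810634 0.09110081329987584 66.3258147239685 [-3.6413 -2.6685  0.7408] [[ 0.1186 -0.0025]
 [ 0.9929  0.0006]
 [ 0.0003 -1.    ]]
0.761 0.81 0.8
0.692 1.57 1.65
0.622 2.27 2.56
0.553 2.9 3.5
0.484 3.47 4.5
0.415 3.96 5.52
0.346 4.39 6.58
0.277 4.74 7.67
0.207 5.01 8.78
0.138 5.21 9.9
0.069 5.33 11.04
0.0 5.36 12.18
```

jog_arm([
  [[0, 0, 0], [0, 0.8, 0.8], -1],
  [[0, 0, 0], [0, 1.55, 1.65], -1],
  [[0, 0, 0], [0, 2.25, 2.55], -1],
  [[0, 0, 0], [0, 2.9, 3.5], -1],
  [[0, 0, 0], [0, 3.45, 4.5], -1],
  [[0, 0, 0], [0, 3.95, 5.5], -1],
  [[0, 0, 0], [0, 4.4, 6.6], -1],
  [[0, 0, 0], [0, 4.75, 7.65], -1],
])

```text
clock: 8.88
ee_pos: [0.5521, 0.2011, 0.0551]
tcp_rot: [0.06, 0.998, 0.001, -0.002]
ft_force: [-5.6, -0.3, 2.8]
width: 0.09
grip_force: 70.4
```

jog_arm([
  [[0, 0, 0], [0, 0.15, 0.6], -1],
  [[0, 0, 0], [0, 0.25, 1.1], -1],
  [[0, 0, 0], [0, 0.35, 1.7], -1],
  [[0, 0, 0], [0, 0.45, 2.2], -1],
  [[0, 0, 0], [0, 0.5, 2.8], -1],
  [[0, 0, 0], [0, 0.55, 3.4], -1],
  [[0, 0, 0], [0, 0.6, 3.9], -1],
  [[0, 0, 0], [0, 0.6, 3.9], -1],
])

```text
clock: 9.88
ee_pos: [0.5528, 0.2079, 0.0162]
tcp_rot: [0.059, 0.998, 0.002, -0.002]
ft_force: [-6.3, 2.6, -0.6]
width: 0.089
grip_force: 71.6
```

```bash
python3 arc.py
```

```text
base 0.034357129900530956 0.16582537230737787 -0.028808922695653938 r 0.16830926334508345 ang -0.17201361208723873 0.08873391750332889 71.60943031311035 [-6.3047  2.5976 -0.6045] [[ 0.1182 -0.0032]
 [ 0.993   0.0033]
 [ 0.0029 -1.    ]]
```

jog_arm([
  [[0, 0, 0], [0, 0, 0.2], -1],
  [[0, 0, 0], [0, 0, 0.4], -1],
  [[0, 0, 0], [0, 0, 0.5], -1],
  [[0, 0, 0], [0, 0, 0.5], -1],
])

```text
clock: 10.38
ee_pos: [0.5529, 0.2081, 0.0118]
tcp_rot: [0.059, 0.998, 0.002, -0.002]
ft_force: [-6.6, 3.4, 2.2]
width: 0.092
grip_force: 72.0
```

jog_arm([
  [[0, 0, 0], [0, 0, 0.1], -1],
  [[0, 0, 0], [0, 0, 0.2], -1],
  [[0, 0, 0], [0, 0, 0.2], -1],
])

```text
clock: 10.75
ee_pos: [0.553, 0.2081, 0.0099]
tcp_rot: [0.059, 0.998, 0.002, -0.001]
ft_force: [-6.4, 3.8, 3.6]
width: 0.092
grip_force: 72.0
```

jog_arm([
  [[0, 0, 0], [0, 0, 0.1], -1],
  [[0, 0, 0], [0, 0, 0.2], -1],
  [[0, 0, 0], [0, 0, 0.3], -1],
  [[0, 0, 0], [0, 0, 0.3], -1],
])

```text
clock: 11.25
ee_pos: [0.553, 0.2081, 0.007]
tcp_rot: [0.059, 0.998, 0.002, -0.001]
ft_force: [-7.5, 4.4, 4.0]
width: 0.094
grip_force: 72.0
```

jog_arm([
  [[0, 0, 0], [0, 0, 0.1], -1],
  [[0, 0, 0], [0, 0, 0.2], -1],
  [[0, 0, 0], [0, 0, 0.3], -1],
  [[0, 0, 0], [0, 0, 0.3], -1],
])

```text
clock: 11.75
ee_pos: [0.553, 0.2084, 0.0049]
tcp_rot: [0.059, 0.998, 0.002, -0.001]
ft_force: [-8.7, 2.4, 10.7]
width: 0.094
grip_force: 74.3
```

The upward force shows the cover is closed. Now release, rise, move to the nest handle and look.

jog_arm([
  [[0, 0, 0], [0, 0, 0], -0.35],
  [[0, 0, 0], [0, 0, 0], -0.35],
  [[0, 0, 0], [0, 0, -2], -0.35],
  [[0, 0, 0], [0, 0, -5], -0.35],
  [[0, 0, 0], [0, 0, -8], -0.35],
  [[0, 0, 0], [2, 0, -8], -0.35],
  [[0, 0, 0], [5, 0, -8], -0.35],
  [[0, 0, 0], [7.1, 0, -8], -0.35],
])

```text
clock: 12.75
ee_pos: [0.4837, 0.2149, 0.084]
tcp_rot: [0.06, 0.998, 0.0, 0.0]
ft_force: [-0.5, -0.1, 0.3]
width: 0.325
grip_force: 0.0
```

```bash
python3 arc.py; python3 - <<'E'
from h import *
import cv2
im=optics.get_image("wrist")
b=optics.get_image("scene")[175:300,290:415]
f=lambda i:cv2.resize(i,(360,360),interpolation=cv2.INTER_CUBIC)
cv2.imwrite("pics/w5.png",np.hstack([cv2.resize(im,(440,330))[:,:],f(b)[15:345]])[:,:,::-1])
E
```

```text
base -0.035103763285186815 0.16434969227257726 0.038992420061290514 r 0.16891190062374814 ang 0.23294576020587307 0.3253886338793646 0.0 [-0.514  -0.0897  0.3234] [[ 0.1197  0.0009]
 [ 0.9928  0.0006]
 [ 0.0007 -1.    ]]
```

View pics/w5.png

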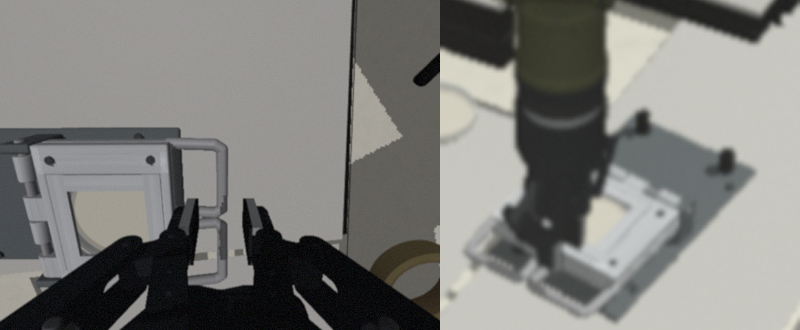

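Closed: the bars lie end to end, the leaf is flat, and the near bar lies between the finger lines. I'll descend on the nest bar and grip it.

jog_arm([
  [[0, 0, 0], [0, 0, 3], -0.35],
  [[0, 0, 0], [0, 0, 6], -0.35],
  [[0, 0, 0], [0, 0, 7.6], -0.35],
  [[0, 0, 0], [0, 0, 7.6], -0.35],
  [[0, 0, 0], [0, 0, 7.6], -1],
  [[0, 0, 0], [0, 0, 7.6], -1],
  [[0, 0, 0], [0, 0, 7.6], -1],
  [[0, 0, 0], [0, 0, 7.6], -1],
])

```text
clock: 13.85
ee_pos: [0.4856, 0.216, 0.0089]
tcp_rot: [0.06, 0.998, 0.001, 0.001]
ft_force: [2.2, 4.7, -2.1]
width: 0.093
grip_force: 58.5
```

```bash
python3 arc.py 0 3.1416 40
```

```text
base -0.033393706191062064 0.16570377626536542 -0.036130833241576135 r 0.16959710663608876 ang -0.21468452677142835 0.09254482992616977 58.48966956138611 [ 2.2251  4.7005 -2.0752] [[ 0.1189  0.003 ]
 [ 0.9929  0.0025]
 [ 0.0029 -1.    ]]
0.079 -0.05 -1.29
0.157 -0.2 -2.58
0.236 -0.46 -3.85
0.314 -0.81 -5.1
0.393 -1.26 -6.31
0.471 -1.8 -7.49
0.55 -2.43 -8.62
0.628 -3.15 -9.7
0.707 -3.95 -10.72
0.785 -4.83 -11.67
0.864 -5.78 -12.55
0.942 -6.8 -13.35
1.021 -7.88 -14.07
1.1 -9.01 -14.7
1.178 -10.19 -15.24
1.257 -11.4 -15.69
1.335 -12.65 -16.04
1.414 -13.92 -16.3
1.492 -15.21 -16.45
1.571 -16.5 -16.5
1.649 -17.79 -16.45
1.728 -19.08 -16.3
1.806 -20.35 -16.04
1.885 -21.6 -15.69
1.964 -22.81 -15.24
2.042 -23.99 -14.7
2.121 -25.12 -14.07
2.199 -26.2 -13.35
2.278 -27.22 -12.55
2.356 -28.17 -11.67
2.435 -29.05 -10.72
2.513 -29.85 -9.7
2.592 -30.57 -8.62
2.67 -31.2 -7.49
2.749 -31.74 -6.31
2.827 -32.19 -5.1
2.906 -32.54 -3.85
2.985 -32.8 -2.58
3.063 -32.95 -1.29
3.142 -33.0 0.0
```

jog_arm([
  [[0, 0, 0], [0, -0.05, -1.3], -1],
  [[0, 0, 0], [0, -0.2, -2.6], -1],
  [[0, 0, 0], [0, -0.45, -3.85], -1],
  [[0, 0, 0], [0, -0.8, -5.1], -1],
  [[0, 0, 0], [0, -1.25, -6.3], -1],
  [[0, 0, 0], [0, -1.8, -7.5], -1],
  [[0, 0, 0], [0, -2.45, -8.6], -1],
  [[0, 0, 0], [0, -3.15, -9.7], -1],
])

```text
clock: 14.85
ee_pos: [0.4821, 0.1859, 0.1068]
tcp_rot: [0.059, 0.998, 0.003, 0.002]
ft_force: [2.5, 6.5, -0.7]
width: 0.094
grip_force: 58.4
```

jog_arm([
  [[0, 0, 0], [0, -0.8, -1], -1],
  [[0, 0, 0], [0, -1.7, -1.95], -1],
  [[0, 0, 0], [0, -2.65, -2.85], -1],
  [[0, 0, 0], [0, -3.65, -3.65], -1],
  [[0, 0, 0], [0, -4.75, -4.35], -1],
  [[0, 0, 0], [0, -5.85, -5], -1],
  [[0, 0, 0], [0, -7.05, -5.55], -1],
  [[0, 0, 0], [0, -8.25, -6], -1],
])

```text
clock: 15.85
ee_pos: [0.473, 0.1047, 0.169]
tcp_rot: [0.059, 0.998, 0.004, 0.003]
ft_force: [-0.4, 9.3, 13.0]
width: 0.089
grip_force: 60.8
```

```bash
python3 arc.py; python3 - <<'E'
from h import *
import cv2
im=optics.get_image("wrist")
b=optics.get_image("scene")[135:285,270:420]
f=lambda i:cv2.resize(i,(360,360),interpolation=cv2.INTER_CUBIC)
cv2.imwrite("pics/w6.png",np.hstack([cv2.resize(im,(440,330))[:,:],f(b)[15:345]])[:,:,::-1])
E
```

```text
base -0.032319102753881584 0.053649806568770435 0.12396220071161111 r 0.13507379075946688 ang 1.1623446276103597 0.08863249452908058 60.849918723106384 [-0.3991  9.3393 13.0156] [[ 0.1178  0.0073]
 [ 0.993   0.0082]
 [ 0.009  -0.9999]]
```

View pics/w6.png

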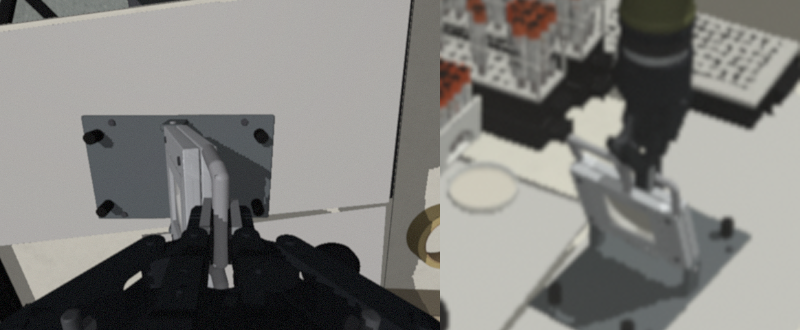

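The frame is shut at about 1.25 rad, with both leaves together. I'll continue past upright.

jog_arm([
  [[0, 0, 0], [0, -1.25, -0.35], -1],
  [[0, 0, 0], [0, -2.5, -0.6], -1],
  [[0, 0, 0], [0, -3.8, -0.75], -1],
  [[0, 0, 0], [0, -5.1, -0.8], -1],
  [[0, 0, 0], [0, -6.4, -0.75], -1],
  [[0, 0, 0], [0, -7.7, -0.6], -1],
  [[0, 0, 0], [0, -8.95, -0.35], -1],
  [[0, 0, 0], [0, -10.2, 0], -1],
])

```text
clock: 16.95
ee_pos: [0.4606, -0.0005, 0.1659]
tcp_rot: [0.06, 0.998, 0.0, 0.003]
ft_force: [6.4, 2.3, 0.7]
width: 0.086
grip_force: 64.2
```

```bash
python3 arc.py 1.885 3.1416 20
```

```text
base -0.03178934002027009 -0.052285533743891936 0.12091622358508396 r 0.13173651796279448 ang 1.9789275735884484 0.08588502285456694 64.2122733592987 [6.3804 2.3236 0.7265] [[ 0.1195  0.0052]
 [ 0.9928 -0.0001]
 [ 0.0005 -1.    ]]
1.948 -0.98 0.35
2.011 -1.93 0.76
2.073 -2.85 1.23
2.136 -3.74 1.76
2.199 -4.6 2.34
2.262 -5.42 2.98
2.325 -6.2 3.66
2.388 -6.93 4.4
2.45 -7.61 5.18
2.513 -8.25 5.99
2.576 -8.83 6.85
2.639 -9.36 7.74
2.702 -9.83 8.67
2.765 -10.24 9.62
2.827 -10.59 10.59
2.89 -10.88 11.59
2.953 -11.11 12.6
3.016 -11.27 13.62
3.079 -11.37 14.66
3.142 -11.4 15.69
```

jog_arm([
  [[0, 0, 0], [0, -1, 0.35], -1],
  [[0, 0, 0], [0, -1.95, 0.75], -1],
  [[0, 0, 0], [0, -2.85, 1.25], -1],
  [[0, 0, 0], [0, -3.75, 1.75], -1],
  [[0, 0, 0], [0, -4.6, 2.35], -1],
  [[0, 0, 0], [0, -5.4, 3], -1],
  [[0, 0, 0], [0, -6.2, 3.65], -1],
  [[0, 0, 0], [0, -6.95, 4.4], -1],
])

```text
clock: 17.95
ee_pos: [0.4523, -0.0694, 0.1214]
tcp_rot: [0.06, 0.998, 0.0, 0.002]
ft_force: [7.2, 2.0, 0.9]
width: 0.09
grip_force: 62.6
```

jog_arm([
  [[0, 0, 0], [0, -0.7, 0.8], -1],
  [[0, 0, 0], [0, -1.3, 1.6], -1],
  [[0, 0, 0], [0, -1.9, 2.45], -1],
  [[0, 0, 0], [0, -2.4, 3.35], -1],
  [[0, 0, 0], [0, -2.9, 4.25], -1],
  [[0, 0, 0], [0, -3.3, 5.2], -1],
  [[0, 0, 0], [0, -3.65, 6.2], -1],
  [[0, 0, 0], [0, -3.95, 7.2], -1],
])

```text
clock: 18.95
ee_pos: [0.4477, -0.1078, 0.0493]
tcp_rot: [0.06, 0.998, 0.001, 0.002]
ft_force: [7.4, 2.9, -1.2]
width: 0.091
grip_force: 58.5
```

jog_arm([
  [[0, 0, 0], [0, -0.15, 0.6], -1],
  [[0, 0, 0], [0, -0.25, 1.2], -1],
  [[0, 0, 0], [0, -0.35, 1.8], -1],
  [[0, 0, 0], [0, -0.4, 2.4], -1],
  [[0, 0, 0], [0, -0.5, 3], -1],
  [[0, 0, 0], [0, -0.5, 3.4], -1],
  [[0, 0, 0], [0, -0.5, 3.7], -1],
  [[0, 0, 0], [0, -0.5, 3.7], -1],
])

```text
clock: 19.95
ee_pos: [0.4472, -0.1118, 0.0133]
tcp_rot: [0.059, 0.998, 0.002, 0.002]
ft_force: [5.3, 8.3, 8.3]
width: 0.085
grip_force: 60.5
```

jog_arm([
  [[0, 0, 0], [0, 0, 0.15], -1],
  [[0, 0, 0], [0, 0, 0.3], -1],
  [[0, 0, 0], [0, 0, 0.4], -1],
  [[0, 0, 0], [0, 0, 0.4], -1],
])

```text
clock: 20.45
ee_pos: [0.4474, -0.1118, 0.0128]
tcp_rot: [0.059, 0.998, 0.002, 0.003]
ft_force: [-4.3, 9.0, 43.2]
width: 0.088
grip_force: 64.4
```

jog_arm([
  [[0, 0, 0], [0, 0, 0.1], -1],
  [[0, 0, 0], [0, 0, 0.2], -1],
  [[0, 0, 0], [0, 0, 0.3], -1],
  [[0, 0, 0], [0, 0, 0.3], -1],
])

```text
clock: 20.95
ee_pos: [0.4476, -0.1119, 0.0123]
tcp_rot: [0.059, 0.998, 0.001, 0.004]
ft_force: [-11.3, 11.6, 69.1]
width: 0.089
grip_force: 67.2
```

Firm contact: it's on the rests. I'll relieve the pressure, release and retreat.

jog_arm([
  [[0, 0, 0], [0, 0, -0.3], -1],
  [[0, 0, 0], [0, 0, -0.6], -1],
  [[0, 0, 0], [0, 0, -0.6], -0.35],
  [[0, 0, 0], [0, 0, -0.6], -0.35],
  [[0, 0, 0], [0, 0, -0.6], -0.35],
  [[0, 0, 0], [0, 0, -3], -0.35],
  [[0, 0, 0], [0, 0, -7], -0.35],
  [[0, 0, 0], [0, 0, -12], -0.35],
])

```text
clock: 21.95
ee_pos: [0.4427, -0.1129, 0.1248]
tcp_rot: [0.06, 0.998, 0.0, -0.002]
ft_force: [0.9, -0.2, 0.7]
width: 0.322
grip_force: 0.0
```

jog_arm([
  [[0, 0, 0], [1, 2, -4], -0.35],
  [[0, 0, 0], [5, 5, -6], -0.35],
  [[0, 0, 0], [8, 9, -6], -0.35],
  [[0, 0, 0], [10, 14, -6], -0.35],
  [[0, 0, 0], [10, 18, -6], -0.35],
  [[0, 0, 0], [10, 18, -6], -0.35],
])

```text
clock: 22.7
ee_pos: [0.3664, 0.0793, 0.1847]
tcp_rot: [0.057, 0.998, -0.0, -0.0]
ft_force: [0.9, -0.3, -0.3]
width: 0.33
grip_force: 0.0
```

```bash
python3 - <<'E'
from h import *
import cv2
im=optics.get_image("side")
b=optics.get_image("scene")[120:320,260:420]
cv2.imwrite("pics/w7.png",np.hstack([cv2.resize(im[190:330,200:360],(400,350),interpolation=cv2.INTER_CUBIC),cv2.resize(b,(280,350),interpolation=cv2.INTER_CUBIC)])[:,:,::-1])
E
```

```text
(no output)
```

View pics/w7.png

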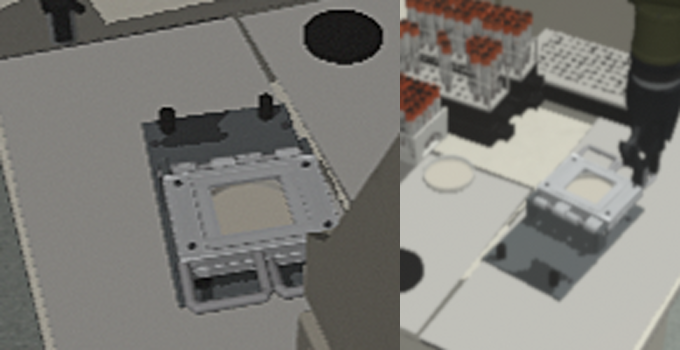

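The frame lies closed and flat on the -y rests, with the handle bars side by side and level at about (230,290) and (290,290). The dish is visible through the window at (250,205), the gripper is clear, and the spare dish hasn't moved.

```bash
python3 -c "
from workcell import job
print(job.finish_job())"
```

```text
the job is handed in; nothing more can be done
None
```

The cover was closed over the dish, and the shut frame was turned over and lowered under grip onto the opposite rests. It lies closed and flat with the dish inverted, the gripper is clear of it, and the job was handed in at about 23 s of the 58 s limit; nothing else was handled, and the result of the judging was not shown.

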